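# Test a hold-down leaf spring and feed in the packing slip it calls for

### The job

Press the fixture's steel leaf straight down at mid-span with closed fingertips, at about 10 N (never over 15 N) for half a second, and judge from the drag pointer how far its tip gave: more than 12 mm means a tired leaf that needs the thick wooden packing slip, less means the thin one. Lift that slip from the rack, set it down flat on the open bench and let go to change your grip, then take it by its ends, lay it in the fixture's channel and let go, and with the push stick behind it feed it under the low guard fully home against the stop. Finish with the stick lying flat on the open bench and the other slip still in the rack, disturbing nothing else.

Things in the scene. Friction and masses are not known exactly. Their poses are not given: they have to be found in the camera images.
- fixture: Grey bench fixture, fixed, base plate 10 mm thick, 84 mm wide, x = -150 to +265 mm. Origin: on the bench surface, on the centre line, under the mouth of the guard; +x is the feed direction, z up. In this order along x: open channel, low guard, root block (60 mm high, x = 70 to 125, with two cheeks 90 mm high at x = 95 to 125), leaf, white scale post (x = 247 to 257, 95 mm high).
- channel (a point): Point on the channel floor (10 mm above the bench) at fixture x = -85 mm, y = 0: good centre for laying a slip in, with finger room at both its ends. The channel runs from x = -150 (open) to 0, 56 mm wide between two fences 24 mm higher than its floor; no room for fingers beside a slip.
- home (a point): Where the centre of the slip's underside lies when home: channel floor at fixture x = 40, y = 0. The guard covers x = 0 to 70: clear cover with a steel lip, opening 56 mm wide, 30 mm high above the floor, cover top 46 mm above the bench. The stop is the root block's face at x = 70.
- leaf: Flat steel leaf 36 mm wide, 3 mm thick, a cantilever held in the root block. Origin at its root (fixture x = 125 mm, 76.5 mm above the bench), x along it to its free tip 105 mm off, z up. Level at rest; springs back. Its stiffness differs from start to start: 10 N at mid-span drops the tip 6 to 22 mm, nearly in proportion to the force; the tip drops twice as far as mid-span.
- leaf_mid (a point): Mid-span of the leaf, on its upper face, 50 mm from the root: where to press. 78 mm above the bench at rest.
- leaf_tip (a point): On the upper face of the leaf, 100 mm from its root, over the drag pointer.
- pointer (a joint): Drag pointer, dark flag in front of the white scale post (a tick every 4 mm) under the tip of the leaf; joint value in m: 0 as it starts, grows downward. The leaf pushes it down and it stays at the largest drop of the tip reached so far.
- rack: Wooden rack, fixed, 82 x 190 mm, origin under its centre on the bench. Floor 6 mm thick; end walls at x = -37 and +37 mm, 8 mm thick, 36 mm high over the bench, 66 mm between. The two slips lie in it at y = about -50 and +50 mm (either order), their length along the rack's x, so that only their long sides (44 mm apart) are free for the fingers.
- slip_thin: Thin wooden packing slip, 60 x 44 x 14 mm (x, y, z), about 35 g. Origin at the centre of its underside.
- slip_thick: Thick wooden packing slip, 60 x 44 x 22 mm (x, y, z), about 55 g. Origin at the centre of its underside. The same wood as the thin one.
- stick: Wooden push stick, about 90 g. Origin at its underside centre; x points to its flat nose. Bar 140 x 34 x 14 mm (nose at x = +70 mm); on it an upright handle 50 mm long and 18 mm thick, centred at x = -35 mm, top 74 mm above the underside. The bar fits in the channel and under the guard, the handle does not. Between stick and rack, 0.44 m straight ahead of the robot, 150 mm of bench is free.
- jar_lid: Bystander: jar lid lying flat, diameter 60, 12 mm high. Origin at its underside centre.
- brush: Bystander: paint brush lying on the bench, 170 mm long. Origin on its underside.
- tin: Bystander: tin, diameter 100, 100 mm high. Origin at its underside centre.
- jar: Bystander: glass jar with lid, diameter 72, 95 mm high. Origin at its underside centre.
- tape: Bystander: roll of tape lying flat, diameter 100, 36 mm high. Origin at its underside centre.
- phone: Bystander: phone lying flat, 150 x 73 x 10 mm. Origin at its underside centre.
- varnish: Bystander: small tin, diameter 80, 90 mm high. Origin at its underside centre.

How it is judged:
By the outcome, as a careful person would: the job done as asked, in the order asked, and still so for the second after the job is handed in, with the robot touching nothing.
It also fails if it takes over 72 s, if anything falls off the work surface, if the arm or the gripper's body presses on something with over 40 N, if the wrist force passes 120 N, or if a joint passes its speed limit or range.

### The arm

A 7-joint arm with a two-finger parallel gripper is mounted at the origin on the work surface. World frame = base frame: x ahead of the robot, y to its left, z up, the work surface at z = 0. Lengths are in m, angles in rad, forces in N, time in s.
With the tool pointing down it reaches from about 0.4 to 0.85 m from the base axis. Payload 4.5 kg.
Tool frame: the origin (TCP) lies at the centre of the arm's flange, where the gripper is bolted on; the fingertips stand 166 mm ahead of it and the grasp point (between the pads) lies 147 mm ahead of it (r.grip_depth is the distance from the TCP to the grasp point, in m); z points along the fingers, y is the line along which they close (so a half turn about z gives the same grasp; the last joint's range is limited). The gripper opens to 88 mm and grips with 3 to 60 N. Pads are 18 mm wide; open, the fingers measure 123 mm over their backs; the gripper's body (75 mm by 187 mm) begins 45 mm behind the grasp point.
Start: joints at [1.327, 0.689, -0.195, 1.565, 0.157, 0.902, -0.215], TCP at [0.171, -0.601, 0.405] pointing down, gripper open.
Joint ranges: [-3.01, 3.01], [-0.46, 2.08], [-1.47, 1.51], [0.13, 2.56], [-1, 4.14], [0.04, 2.09], [-2.66, 2.66]. Speed limits (rad/s): [2.57, 2.57, 3.14, 3.14, 3.14, 3.14, 3.14].

### API

Orientations are given as a unit quaternion [x, y, z, w].
In Python, from plant import status, cams, r, finder gives the robot as it stands.
- The arm moves only by the tool play_rows, never from a script. Its argument "rows" is a list of rows, each a list of 7 numbers: the opening in per cent of the stroke, from 0 (shut) to 100 (fully open), then the shift along the tool's x, y, z in m, then the turn, a rotation vector about the tool's x, y, z in degrees. A call has 1 to 8 rows; each row shifts and turns the commanded pose from where the row before left it, along the tool's axes as they then stand; what a row does not reach is not made up. A row lasts 1/8 s, in which the tool goes at most 62.5 mm and 10.7 degrees, less where a joint would pass 70% of its speed; a pose out of reach is approached as far as the arm can. A call with a gripper value outside its range is refused whole. The fingers move at their own pace and stop on an object; "grip_force" is the grip in N (left out, the last holds). Time passes only in rows, so rows that do not move let the fingers close. It gives the time, the measured TCP pose, the force, the opening and the grip force at its end, in the units of the state.
- status.get_state(): the state, without advancing time (a new reading comes with each control period).
- cams.snapshot(name): name is "side" or "top" or "wrist"; returns the picture (420x560x3 uint8, red, green, blue); there is no depth.
- cams.camera_params(name): a dict with "vfov" (degrees; the focal length in pixels is half the picture's height over the tangent of half this angle, whatever the lens; pixels are square), "cx", "cy" (the principal point, pixels), "R" (3x3) and "t" (3): a world point X has camera coordinates R X + t; the wrist camera has in their place "tool_from_camera" (4x4, takes a point from camera to tool coordinates, whose origin is the TCP and whose axes are the flange's). Camera axes: x right, y down, z forward; pixel columns grow to the right and rows downward; lengths in m; the calibration is good to about 2 mm. A picture is of the moment at which its call begins: read the wrist's pose just before it. camera_params takes no time and is no camera call.
- r.finish_job(): hands the job in; it is judged then, once.
Trained networks look in the newest picture that a camera, given by its name, has taken for a name from the list of things; names that differ only in an ending like _2 or _b are one class to them, and where a whole thing is asked for, a point or a joint stands for the part that bears it (a point fixed in the world has none). Each returns a list of dicts, best first, with "score" (0 to 1); they miss things now and then, are a little off and sometimes report something else, mostly with a low value. They report only what shows in the picture. A call takes as long as a camera call.
- finder.spot_in(camera, label): "at" ([x, y, z] in m, in the coordinates of the camera as it stood for that picture, good to about 4 mm: the middle of the surface that is visible of it).
- finder.regions_of(camera, label): "mask" (420x560 bool, what is visible of it).
The state is a dict: "clock": time; "q": joint angles; "qd": joint speeds; "joint_torque": joint torques, N m; "tool_pos": TCP position; "eef_rot": TCP orientation; "contact_force": force on the tool from outside, world axes, zero at the start; "moment": the same for the moment, N m; "opening": opening from 0.0 (shut) to 1.0 (fully open); "finger_force": force on a finger pad.
Only numpy, scipy, OpenCV 4.12 (cv2) and the standard library are available. Lean on these libraries where they do the work, as an engineer would, in place of code of your own. Each camera call takes 0.05 s, during which the arm holds its last target. There are 200 camera calls.

## Working session

There is one attempt and no reset: what is moved stays moved. The work goes in short steps, Python scripts to look and compute and a tool call to move; the robot and the scene stay as the last step left them, time stands still between calls to the robot, and variables do not carry over. Pictures are saved under pics/ and viewed, at most 10 in all, crops included, and the job is handed in when it is done.

Besides the shell and the picture viewer there is one more tool, called after "Emit:" as name(argument=value, ...), one argument or row to a line, values as JSON. play_rows: Moves the arm, as the interface text tells. Its arguments: {"type":"object","properties":{"rows":{"type":"array","items":{"type":"array","items":{"type":"number"}}},"grip_force":{"type":"number"}},"required":["rows"]}

```bash
ls; mkdir -p pics
cat > h.py <<'E'
import numpy as np, cv2
from scipy.spatial.transform import Rotation as Ro
from plant import status, cams, r, finder
def cam(name, st=None):
    p=cams.camera_params(name)
    if name=='wrist':
        st=st or status.get_state()
        T=np.eye(4);T[:3,:3]=Ro.from_quat(st['eef_rot']).as_matrix();T[:3,3]=st['tool_pos']
        M=T@np.array(p['tool_from_camera']); R=M[:3,:3].T; t=-R@M[:3,3]
    else: R=np.array(p['R']);t=np.array(p['t'])
    f=210/np.tan(np.radians(p['vfov'])/2)
    return dict(R=R,t=t,f=f,cx=p['cx'],cy=p['cy'])
def toworld(c,at): return c['R'].T@(np.array(at)-c['t'])
def proj(c,X):
    x=(np.atleast_2d(X)@c['R'].T)+c['t']; return np.c_[c['f']*x[:,0]/x[:,2]+c['cx'],c['f']*x[:,1]/x[:,2]+c['cy']]
def ray(c,uv,z):
    uv=np.atleast_2d(uv); d=np.c_[(uv[:,0]-c['cx'])/c['f'],(uv[:,1]-c['cy'])/c['f'],np.ones(len(uv))]@c['R']
    o=-c['R'].T@c['t']; return o+d*((z-o[2])/d[:,2])[:,None]
def snap(name,fn=None):
    st=status.get_state(); im=cams.snapshot(name)
    if fn: cv2.imwrite('pics/'+fn,cv2.cvtColor(im,cv2.COLOR_RGB2BGR))
    return im,cam(name,st)
def maskrect(name,c,label,z):
    o=finder.regions_of(name,label)
    if not o: return None
    m=o[0]['mask'].astype(np.uint8); k=cv2.findContours(m,0,2)[0]; k=max(k,key=cv2.contourArea)[:,0,:]
    w=ray(c,k,z)[:,:2]; q=cv2.minAreaRect((w*1000).astype(np.float32)); return o[0]['score'],q
E
python3 - <<'E'
from h import *
np.set_printoptions(precision=4,suppress=True)
print(status.get_state())
for n in ('top','side'):
    im,c=snap(n,n+'0.png'); print(n,-c['R'].T@c['t'],c['R'][2],c['f'])
    for l in ['fixture','rack','slip_thin','slip_thick','stick','leaf','pointer','jar_lid','brush','tin','jar','tape','phone','varnish'] if n=='top' else ['slip_thin','slip_thick','leaf','pointer','stick']:
        print(l,[(round(o['score'],2),toworld(c,o['at']).round(3)) for o in finder.spot_in(n,l)[:3]])
E
```

```text
pics
{'clock': 0.0, 'q': array([ 1.3268,  0.69  , -0.1945,  1.5663,  0.1573,  0.9025, -0.2151]), 'qd': array([ 0.0021, -0.001 , -0.0005, -0.0019, -0.0003,  0.001 , -0.0013]), 'joint_torque': array([  0.0007, -52.7559,  -1.2667, -15.3429,  -0.0527,   0.0066,
         0.0001]), 'tool_pos': array([ 0.1713, -0.6007,  0.4039]), 'eef_rot': array([ 0.9904,  0.1385, -0.0002, -0.0009]), 'contact_force': array([0.2321, 0.4045, 0.0867]), 'moment': array([ 0.0111,  0.0271, -0.0093]), 'finger_force': 0.0, 'opening': 0.9977667144708259}
top [0.3879 0.0047 1.4239] [ 0.1178  0.007  -0.993 ] 523.4594147019445
fixture [(0.83, array([ 0.612, -0.022,  0.036]))]
rack [(0.64, array([0.43 , 0.219, 0.008]))]
slip_thin [(0.75, array([0.427, 0.268, 0.017]))]
slip_thick [(0.89, array([0.424, 0.165, 0.025])), (0.41, array([0.512, 0.445, 0.1  ])), (0.26, array([ 0.611, -0.135,  0.08 ]))]
stick [(0.86, array([ 0.44 , -0.223,  0.013])), (0.7, array([ 0.614, -0.022,  0.028])), (0.68, array([ 0.61 , -0.138,  0.078]))]
leaf [(0.62, array([ 0.609, -0.136,  0.079]))]
pointer [(0.63, array([ 0.602, -0.198,  0.073])), (0.49, array([ 0.608, -0.133,  0.076]))]
jar_lid [(0.9, array([0.358, 0.048, 0.012]))]
brush [(0.74, array([ 0.754, -0.036,  0.021]))]
tin [(0.94, array([0.51 , 0.447, 0.099])), (0.43, array([0.428, 0.268, 0.014])), (0.17, array([ 0.615, -0.023,  0.031]))]
jar [(0.72, array([ 0.612, -0.41 ,  0.093]))]
tape [(0.64, array([0.757, 0.118, 0.036]))]
phone [(0.94, array([0.681, 0.335, 0.009]))]
varnish [(0.97, array([ 0.758, -0.238,  0.087]))]
side [0.3523 1.0157 0.6965] [ 0.1673 -0.8409 -0.5146] 445.35207091787584
slip_thin [(0.82, array([0.431, 0.277, 0.021]))]
slip_thick [(0.89, array([0.43 , 0.181, 0.027]))]
leaf [(0.58, array([ 0.608, -0.141,  0.082]))]
pointer [(0.46, array([0.618, 0.012, 0.029]))]
stick [(0.54, array([ 0.435, -0.162,  0.013]))]
```

View pics/top0.png

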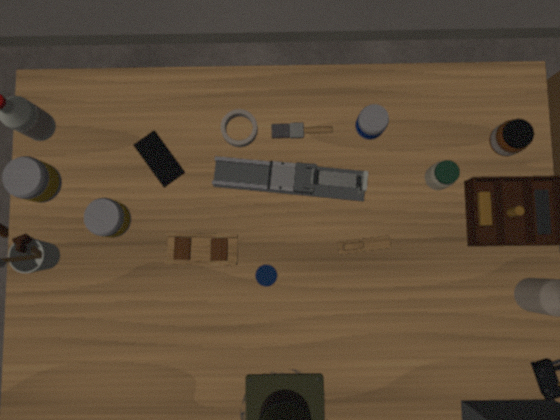

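Run:
```python
from h import *
im,c=snap('top')
for l,z in [('fixture',.01),('rack',.036),('slip_thin',.02),('slip_thick',.028),('stick',.014),('leaf',.078),('jar_lid',.012),('brush',.01),('phone',.01)]:
    print(l,maskrect('top',c,l,z))
```

```text
fixture (0.56, ((620.8997192382812, -21.938064575195312), (421.5529479980469, 92.66096496582031), 83.9315414428711))
rack (0.55, ((428.8929748535156, 214.1438446044922), (192.6860809326172, 84.29533386230469), 89.20878601074219))
slip_thin (0.86, ((432.66656494140625, 270.1519775390625), (45.498321533203125, 58.691650390625), 89.23311614990234))
slip_thick (0.76, ((428.4045715332031, 169.04763793945312), (47.80296325683594, 58.29530715942383), 89.2134780883789))
stick (0.62, ((436.1322021484375, -216.478759765625), (36.07895278930664, 142.3638916015625), 6.314054489135742))
leaf (0.65, ((605.8696899414062, -136.16444396972656), (110.45753479003906, 34.184120178222656), 85.30137634277344))
jar_lid (0.92, ((357.9298095703125, 45.409759521484375), (53.480567932128906, 52.94107437133789), 89.24421691894531))
brush (0.89, ((755.2366943359375, -58.01787567138672), (44.037872314453125, 167.179931640625), 4.428045749664307))
phone (0.65, ((680.6727905273438, 338.5726318359375), (152.46282958984375, 74.03866577148438), 35.19968032836914))
```

The top view shows the fixture running left to right (channel left at (215–270,172), guard (292,178), leaf (340,180)). The rack is at (203,249), the stick at (365,244) and the jar lid at (266,275). Feed is roughly world −y.

```bash
cat >> h.py <<'E'
def go(x,y,z,yaw):
    "TCP target (world m), yaw deg of tool x axis: print shift along present tool axes, and turn about tool z"
    st=status.get_state(); R=Ro.from_quat(st['eef_rot']).as_matrix()
    d=R.T@(np.array([x,y,z])-st['tool_pos']); G=np.array([[np.cos(np.radians(yaw)),np.sin(np.radians(yaw)),0],[np.sin(np.radians(yaw)),-np.cos(np.radians(yaw)),0],[0,0,-1]]).T
    rv=np.degrees(Ro.from_matrix(R.T@G).as_rotvec())
    print('shift mm',(d*1000).round(1),'turn',rv.round(2),'yaw now',np.degrees(np.arctan2(R[1,0],R[0,0])).round(2),'q7',st['q'][6].round(2),'clock',round(st['clock'],2))
E
python3 - <<'E'
from h import *
print(np.round(cams.camera_params('wrist')['tool_from_camera'],3),cams.camera_params('wrist')['vfov'])
go(.60,-.13,.40,0)
E
```

```text
[[-0.001 -0.964 -0.266  0.068]
 [ 1.    -0.    -0.001 -0.001]
 [ 0.    -0.266  0.964  0.02 ]
 [ 0.     0.     0.     1.   ]] 71.69967649345145
shift mm [ 541.3 -335.4    4.7] turn [1.000e-02 0.000e+00 1.592e+01] yaw now 15.92 q7 -0.22 clock 1.55
```

Emit:
play_rows(
  rows=[
    [0,0.049,-0.0305,0,0,0,0],
    [0,0.049,-0.0305,0,0,0,0],
    [0,0.049,-0.0305,0,0,0,0],
    [0,0.049,-0.0305,0,0,0,0],
    [0,0.049,-0.0305,0,0,0,0],
    [0,0.049,-0.0305,0,0,0,0],
    [0,0.049,-0.0305,0,0,0,0],
    [0,0.049,-0.0305,0,0,0,0],
  ],
  grip_force=10,
)

```text
clock: 2.55
tool_pos: [0.4827, -0.2575, 0.4049]
eef_rot: [0.99, 0.138, 0.0, 0.0]
contact_force: [0.4, -1.3, 0.4]
opening: 0.117
finger_force: 0.0
```

Emit:
play_rows(
  rows=[
    [0,0.049,-0.0305,0,0,0,0],
    [0,0.049,-0.0305,0,0,0,0],
    [0,0.049,-0.0305,0,0,0,0],
    [0,0,0,0,0,0,10.5],
    [0,0,0,0,0,0,10.5],
    [0,0,0,0,0,0,0],
  ],
)

```text
clock: 3.3
tool_pos: [0.5978, -0.1303, 0.4047]
eef_rot: [0.999, -0.043, -0.0, 0.0]
contact_force: [0.5, -0.1, -0.1]
opening: 0.005
finger_force: 0.0
```

Run:
```python
from h import *
im,c=snap('wrist','w1.png')
st=status.get_state();print(st['tool_pos'],st['q'],st['contact_force'],st['opening'])
for l in ('leaf','leaf_mid','leaf_tip','pointer','fixture'):
    print(l,[(round(o['score'],2),toworld(c,o['at']).round(4)) for o in finder.spot_in('wrist',l)[:2]])
print(maskrect('wrist',c,'leaf',.078))
```

```text
[ 0.59775202 -0.13043941  0.40473462] [ 0.15016291  0.66689343 -0.01906094  1.61301222  0.0161014   0.86185291
 -1.53125988] [ 1.11943656 -0.63966749 -0.3664366 ] 0.000328175659473031
leaf [(0.75, array([ 0.6099, -0.1365,  0.082 ]))]
leaf_mid [(0.74, array([0.4128, 0.1643, 0.0298])), (0.66, array([ 0.6113, -0.1347,  0.0769]))]
leaf_tip [(0.95, array([ 0.6047, -0.1386,  0.0778]))]
pointer [(0.88, array([ 0.5993, -0.1989,  0.0788]))]
fixture [(0.63, array([ 0.6208, -0.033 ,  0.0443]))]
(0.6, ((608.3097534179688, -136.3218231201172), (112.33785247802734, 37.95539093017578), 84.33871459960938))
```

View pics/w1.png

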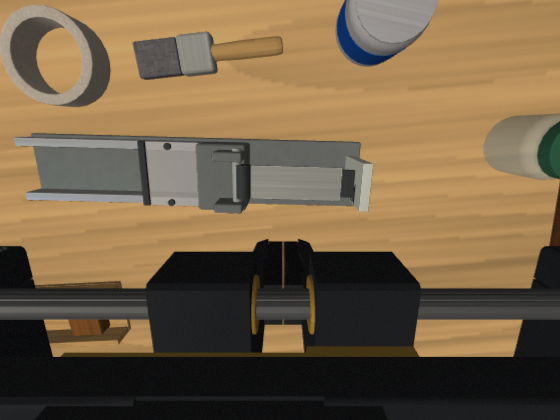

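The wrist view shows the leaf at (300,182), the root block at (222,177), the scale post at (358,183), and the closed fingers at (283,250).

Run:
```python
from h import *
go(.609,-.134,.25,-5)
```

```text
shift mm [ 11.6   2.2 154.8] turn [-0.01 -0.01 -0.05] yaw now -5.05 q7 -1.53 clock 3.65
```

Emit:
play_rows(
  rows=[
    [0,0.004,0.001,0.045,0,0,0],
    [0,0.004,0.001,0.045,0,0,0],
    [0,0.0036,0.0002,0.045,0,0,0],
    [0,0,0,0.02,0,0,0],
    [0,0,0,0,0,0,0],
    [0,0,0,0,0,0,0],
  ],
)

```text
clock: 4.4
tool_pos: [0.6098, -0.134, 0.2514]
eef_rot: [0.999, -0.044, 0.001, 0.0]
contact_force: [0.2, 0.4, 1.0]
opening: 0.006
finger_force: 0.0
```

Emit:
play_rows(
  rows=[
    [0,0,0,0.002,0,0,0],
    [0,0,0,0.002,0,0,0],
    [0,0,0,0.002,0,0,0],
    [0,0,0,0,0,0,0],
  ],
)

```text
clock: 4.9
tool_pos: [0.6093, -0.1338, 0.2439]
eef_rot: [0.999, -0.044, 0.0, 0.0]
contact_force: [-0.9, -0.8, 2.7]
opening: 0.004
finger_force: 1.2
```

Emit:
play_rows(
  rows=[
    [0,0,0,0.001,0,0,0],
    [0,0,0,0.001,0,0,0],
    [0,0,0,0,0,0,0],
  ],
)

```text
clock: 5.28
tool_pos: [0.6093, -0.1339, 0.2425]
eef_rot: [0.999, -0.044, 0.0, 0.0]
contact_force: [-2.1, 0.5, 7.9]
opening: 0.003
finger_force: 3.7
```

Emit:
play_rows(
  rows=[
    [0,0,0,0.0005,0,0,0],
    [0,0,0,0,0,0,0],
  ],
)

```text
clock: 5.52
tool_pos: [0.6093, -0.1339, 0.2422]
eef_rot: [0.999, -0.044, 0.0, 0.0]
contact_force: [-1.4, 0.5, 8.3]
opening: 0.003
finger_force: 4.3
```

Run:
```python
from h import *
for i in range(4):
    st=status.get_state(); print(st['contact_force'].round(2),st['tool_pos'].round(4)); im,c=snap('wrist','w2.png')
```

```text
[-1.37  0.53  8.35] [ 0.6093 -0.1339  0.2422]
[-1.23 -0.25  8.78] [ 0.6092 -0.1339  0.2422]
[-1.41  0.61  8.25] [ 0.6093 -0.1338  0.2422]
[-1.27  0.97  8.49] [ 0.6093 -0.1339  0.2422]
```

Emit:
play_rows(
  rows=[
    [0,0,0,0.0006,0,0,0],
    [0,0,0,0,0,0,0],
    [0,0,0,0,0,0,0],
  ],
)

```text
clock: 6.1
tool_pos: [0.6093, -0.1339, 0.2418]
eef_rot: [0.999, -0.044, 0.0, 0.0]
contact_force: [-1.9, 0.5, 10.2]
opening: 0.01
finger_force: 4.9
```

Emit:
play_rows(
  rows=[
    [0,0,0,0,0,0,0],
    [0,0,0,0,0,0,0],
    [0,0,0,0,0,0,0],
    [0,0,0,0,0,0,0],
  ],
)

```text
clock: 6.6
tool_pos: [0.6093, -0.1339, 0.2418]
eef_rot: [0.999, -0.044, 0.0, 0.0]
contact_force: [-2.7, 1.1, 9.6]
opening: 0.005
finger_force: 4.9
```

Emit:
play_rows(
  rows=[
    [0,0,0,-0.045,0,0,0],
    [0,0,-0.03,-0.045,0,0,0],
    [0,0,-0.05,0,0,0,0],
    [0,0,-0.034,0,-9,0,0],
    [0,0,0,0,-9,0,0],
    [0,0,0,0,-9,0,0],
    [0,0,0,0,-9,0,0],
    [0,0,0,0,0,0,0],
  ],
)

```text
clock: 7.6
tool_pos: [0.6192, -0.0177, 0.3291]
eef_rot: [0.95, -0.04, -0.014, 0.309]
contact_force: [0.7, 0.7, -0.3]
opening: 0.006
finger_force: 0.0
```

Run:
```python
from h import *
im,c=snap('wrist','w3.png')
print(status.get_state()['tool_pos'])
f=np.array([-.09,-.996,0]);Y=np.array([.996,-.09,0]); 
o=finder.spot_in('wrist','pointer');print([(x['score'],toworld(c,x['at'])) for x in o[:2]])
p=proj(c,[.598,-.2,.075])[0];print(p)
u,v=[int(x) for x in p]
cr=im[max(0,v-60):v+60,max(0,u-80):u+80]
cv2.imwrite('pics/w3c.png',cv2.cvtColor(cv2.resize(cr,None,fx=5,fy=5,interpolation=3),cv2.COLOR_RGB2BGR))
```

```text
[ 0.61914103 -0.01905692  0.3297163 ]
[(0.65, array([ 0.60059542, -0.20460084,  0.06753462]))]
[282.65346326 199.80426114]
```

View pics/w3c.png

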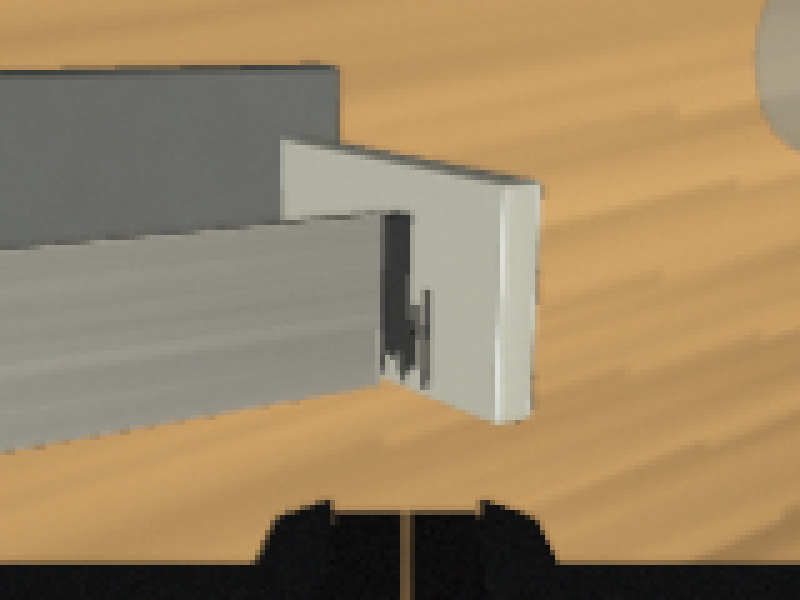

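Run:
```python
from h import *
c=cam('wrist')
M=np.array([.609,-.134]);F=np.array([-.09,-.996])
def P(x,z,y=0):
    p=M+F*(x-.175)+np.array([.996,-.09])*y; q=proj(c,[p[0],p[1],z])[0]; return ((q-[202,139])*5).round()
for y in(.018,0,-.018): print('tip',y,P(.230,.078,y))
for z in (.095,.078,.075,.072,.069,.066,.063,.060): print(z,'face247',P(.247,z),'x240',P(.240,z))
print(P(.257,.095))
```

```text
tip 0.018 [354. 202.]
tip 0 [355. 290.]
tip -0.018 [355. 376.]
0.095 face247 [474. 295.] x240 [446. 300.]
0.078 face247 [423. 279.] x240 [395. 284.]
0.075 face247 [414. 277.] x240 [387. 281.]
0.072 face247 [406. 274.] x240 [378. 278.]
0.069 face247 [397. 272.] x240 [370. 276.]
0.066 face247 [389. 269.] x240 [362. 273.]
0.063 face247 [381. 267.] x240 [354. 271.]
0.06 face247 [373. 264.] x240 [346. 268.]
[512. 288.]
```

View pics/w3.png

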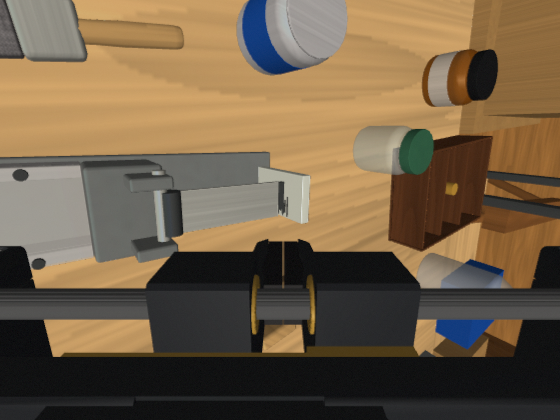

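The pointer flag's edge sits at about (284,191), one tick or so below the rest level. That puts the tip drop at roughly 6 mm, and mid-span gave about 2.7 mm at 10 N, so the leaf is stiff and needs the **thin** slip.

Emit:
play_rows(
  rows=[
    [75,0,0,0,9,0,0],
    [75,0,0,0,9,0,0],
    [75,0,0,0,9,0,0],
    [75,0,0,0,9,0,0],
    [75,-0.0356,-0.0453,0,0,0,0],
    [75,-0.0356,-0.0453,0,0,0,0],
    [75,-0.0356,-0.0453,0,0,0,0],
    [75,-0.0356,-0.0453,0,0,0,0],
  ],
)

```text
clock: 8.7
tool_pos: [0.493, 0.1728, 0.3317]
eef_rot: [0.999, -0.046, 0.001, -0.001]
contact_force: [0.6, 0.6, -0.2]
opening: 0.749
finger_force: 0.0
```

Emit:
play_rows(
  rows=[
    [75,-0.0356,-0.0453,0,0,0,0],
    [75,-0.0356,-0.0453,0,0,0,-5],
    [75,0,0,0,0,0,0],
    [75,0,0,0,0,0,0],
  ],
)

```text
clock: 9.2
tool_pos: [0.4313, 0.2682, 0.3313]
eef_rot: [1.0, -0.002, 0.001, -0.0]
contact_force: [0.3, -0.0, -0.9]
opening: 0.746
finger_force: 0.0
```

Run:
```python
from h import *
im,c=snap('wrist','w4.png')
st=status.get_state();print(st['tool_pos'],st['q'],st['opening'])
for l,z in (('slip_thin',.02),('slip_thick',.028),('rack',.036)):
    print(l,[(round(o['score'],2),toworld(c,o['at']).round(4)) for o in finder.spot_in('wrist',l)[:2]],maskrect('wrist',c,l,z))
```

```text
[0.43168635 0.26757858 0.33117043] [-0.67994116  0.65388166  0.0549371   1.99658703 -0.06959357  0.49165086
 -2.15112295] 0.7483928214676394
slip_thin [(0.66, array([0.4348, 0.2673, 0.0205])), (0.15, array([0.4269, 0.222 , 0.007 ]))] (0.32, ((591.6902465820312, 107.76350402832031), (171.262939453125, 27.090883255004883), 89.72786712646484))
slip_thick [(0.62, array([0.4323, 0.1722, 0.0286])), (0.47, array([0.5136, 0.4266, 0.0932]))] (0.86, ((431.51300048828125, 174.18934631347656), (48.0658073425293, 61.66578674316406), 88.1536865234375))
rack [(0.87, array([0.4231, 0.2239, 0.0082]))] (0.77, ((433.2748107910156, 218.04432678222656), (188.68798828125, 84.58832550048828), 88.19660186767578))
```

View pics/w4.png

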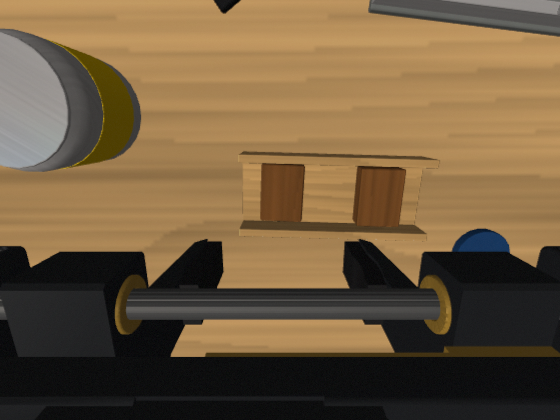

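The rack is at (335,195). The thin slip is at cols 261–304, rows 163–222, and the thick one is at (379,197). The fingers straddle the view.

Run:
```python
from h import *
c=cam('wrist'); print(ray(c,[[262,163],[304,165],[261,220],[303,222]],.02).round(4), ray(c,[[282.5,192.5]],.02))
go(.434,.268,.25,-1.5)
```

```text
[[0.4647 0.29   0.02  ]
 [0.4625 0.2482 0.02  ]
 [0.4052 0.2924 0.02  ]
 [0.4028 0.2483 0.02  ]] [[0.43458673 0.26969365 0.02      ]]
shift mm [ 2.9  0.6 80.6] turn [ 0.01 -0.01  1.31] yaw now -0.19 q7 -2.15 clock 9.55
```

Emit:
play_rows(
  rows=[
    [75,0.0025,-0.001,0.045,0,0,1.8],
    [75,0,0,0.045,0,0,0],
    [75,0,0,0.04,0,0,0],
    [75,0,0,0.02,0,0,0],
    [75,0,0,0.0065,0,0,0],
    [75,0,0,0,0,0,0],
  ],
  grip_force=12,
)

```text
clock: 10.3
tool_pos: [0.4332, 0.2703, 0.1742]
eef_rot: [1.0, -0.017, 0.0, 0.0]
contact_force: [-0.1, -0.6, 0.4]
opening: 0.75
finger_force: 0.0
```

Emit:
play_rows(
  rows=[
    [30,0,0,0,0,0,0],
    [30,0,0,0,0,0,0],
    [30,0,0,0,0,0,0],
  ],
  grip_force=12,
)

```text
clock: 10.68
tool_pos: [0.4332, 0.2705, 0.1748]
eef_rot: [1.0, -0.016, 0.001, -0.0]
contact_force: [-0.1, -0.2, 4.8]
opening: 0.498
finger_force: 12.0
```

Emit:
play_rows(
  rows=[
    [30,0,0,-0.02,0,0,0],
    [30,0,0,-0.04,0,0,0],
    [30,0,0,-0.04,0,0,0],
    [30,0.0064,0.0568,0,0,0,0],
    [30,0.0064,0.0568,0,0,0,0],
    [30,0.0064,0.0568,0,0,0,0],
    [30,0.0064,0.0568,0,0,0,0],
    [30,0.0064,0.0568,0,0,0,0],
  ],
)

```text
clock: 11.68
tool_pos: [0.4557, -0.0162, 0.2743]
eef_rot: [1.0, -0.016, 0.0, 0.0]
contact_force: [1.5, 0.4, 0.2]
opening: 0.497
finger_force: 12.0
```

Emit:
play_rows(
  rows=[
    [30,0,0,0,0,0,-9.6],
    [30,0,0,0,0,0,-9.6],
    [30,0,0,0,0,0,-9.6],
    [30,0,0,0,0,0,-9.6],
    [30,0,0,0,0,0,-9.6],
    [30,0,0,0,0,0,-9.6],
    [30,0,0,0,0,0,-9.6],
    [30,0,0,0,0,0,-9.6],
  ],
)

```text
clock: 12.68
tool_pos: [0.4556, -0.0146, 0.2743]
eef_rot: [0.792, 0.61, -0.0, 0.0]
contact_force: [-0.2, 0.3, -1.2]
opening: 0.499
finger_force: 12.0
```

Emit:
play_rows(
  rows=[
    [30,0,0,0,0,0,-9.6],
    [30,0,0,0.04,0,0,0],
    [30,0,0,0.04,0,0,0],
    [30,0,0,0,0,0,0],
  ],
)

```text
clock: 13.18
tool_pos: [0.455, -0.0142, 0.1925]
eef_rot: [0.74, 0.673, -0.002, -0.001]
contact_force: [-0.1, -0.9, -0.0]
opening: 0.499
finger_force: 12.0
```

Run:
```python
from h import *
go(.455,-.015,.170,84.5)
print(status.get_state()['contact_force'],status.get_state()['opening'])
im,c=snap('side','s5.png'); 
p=proj(c,[.455,-.015,.03])[0].astype(int); cr=im[p[1]-75:p[1]+75,p[0]-100:p[0]+100]
cv2.imwrite('pics/s5c.png',cv2.cvtColor(cv2.resize(cr,None,fx=4,fy=4,interpolation=3),cv2.COLOR_RGB2BGR))
```

```text
shift mm [-0.7  0.2 22.5] turn [-0.23  0.17  0.12] yaw now 84.62 q7 -1.08 clock 13.18
[-0.11967879 -0.91638461 -0.03067978] 0.4986463868679222
```

View pics/s5c.png

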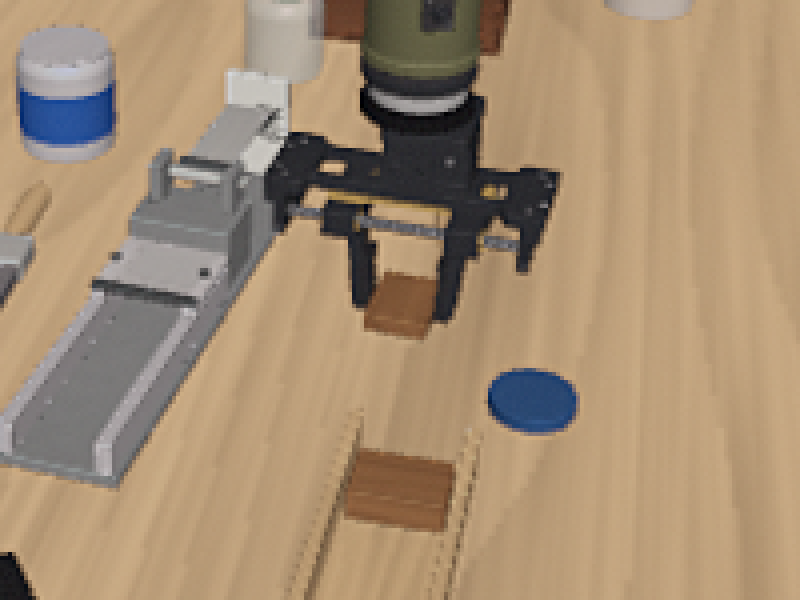

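The side view shows the slip held level between the fingers at (400,305), above clear bench.

Emit:
play_rows(
  rows=[
    [30,0,0,0.015,0,0,0],
    [30,0,0,0.006,0,0,0],
    [30,0,0,0.002,0,0,0],
    [30,0,0,0,0,0,0],
  ],
)

```text
clock: 13.72
tool_pos: [0.4577, -0.0148, 0.1739]
eef_rot: [0.74, 0.672, 0.001, 0.0]
contact_force: [0.3, 0.1, -1.1]
opening: 0.497
finger_force: 12.0
```

Emit:
play_rows(
  rows=[
    [60,0,0,0.0005,0,0,0],
    [60,0,0,0,0,0,0],
    [60,0,0,0,0,0,0],
    [60,0,0,-0.03,0,0,0],
    [90,0,0,-0.03,0,0,9.6],
    [90,0,0,0,0,0,9.6],
    [90,0,0,0,0,0,9.6],
    [90,0,0,0,0,0,9.6],
  ],
)

```text
clock: 14.72
tool_pos: [0.4582, -0.0149, 0.2248]
eef_rot: [0.921, 0.388, 0.002, 0.002]
contact_force: [0.2, -1.1, 0.1]
opening: 0.902
finger_force: 0.0
```

Emit:
play_rows(
  rows=[
    [90,0,0,-0.02,0,0,9.6],
    [90,0,0,0,0,0,9.6],
    [90,0,0,0,0,0,9.6],
    [90,0,0,0,0,0,9.6],
    [90,0,0,0,0,0,9.6],
    [90,0,0,0,0,0,3.6],
    [90,0,0,0,0,0,0],
  ],
)

```text
clock: 15.6
tool_pos: [0.4581, -0.0148, 0.2446]
eef_rot: [0.999, -0.048, 0.003, 0.001]
contact_force: [0.9, -0.2, -0.2]
opening: 0.901
finger_force: 0.0
```

Run:
```python
from h import *
im,c=snap('wrist','w6.png')
go(.455,-.015,.170,-5.5)
for l,z in (('slip_thin',.014),):
    print(l,[(round(o['score'],2),toworld(c,o['at']).round(4)) for o in finder.spot_in('wrist',l)[:2]],maskrect('wrist',c,l,z))
im,c=snap('top')
print(maskrect('top',c,'slip_thin',.014),maskrect('top',c,'slip_thick',.014))
```

```text
shift mm [-3.5  0.4 74.6] turn [ 0.1  -0.33  0.05] yaw now -5.45 q7 -2.2 clock 15.65
slip_thin [(0.73, array([0.4647, 0.1448, 0.0222])), (0.72, array([ 0.4635, -0.0154,  0.0159]))] (0.88, ((459.091796875, -12.59366226196289), (59.36628723144531, 45.582210540771484), 83.78462219238281))
None (0.58, ((428.834228515625, 171.99330139160156), (45.85775375366211, 58.8812370300293), 89.23402404785156))
```

View pics/w6.png

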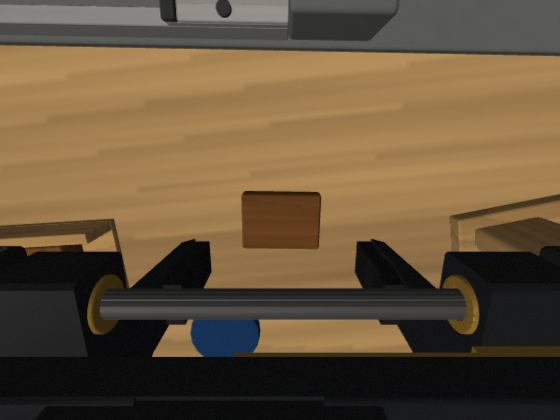

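The slip lies flat at (281,220), square to the tool, with the jar lid at (225,332), the rack at left and the stick at right. Now the end grip.

Emit:
play_rows(
  rows=[
    [90,0.001,-0.001,0.035,0.1,-0.3,0],
    [90,0,0,0.025,0,0,0],
    [90,0,0,0.0135,0,0,0],
    [90,0,0,0.002,0,0,0],
    [90,0,0,0,0,0,0],
  ],
)

```text
clock: 16.52
tool_pos: [0.4632, -0.0142, 0.1737]
eef_rot: [0.999, -0.048, -0.003, 0.0]
contact_force: [-0.7, -0.8, 0.0]
opening: 0.896
finger_force: 0.0
```

Emit:
play_rows(
  rows=[
    [50,0,0,0,0,0,0],
    [50,0,0,0,0,0,0],
    [50,0,0,0,0,0,0],
    [50,0,0,0,0,0,0],
  ],
  grip_force=12,
)

```text
clock: 17.02
tool_pos: [0.4632, -0.0142, 0.1742]
eef_rot: [0.999, -0.048, -0.002, 0.0]
contact_force: [-0.2, -0.2, 1.7]
opening: 0.677
finger_force: 12.0
```

Emit:
play_rows(
  rows=[
    [50,0,0,-0.03,0,0,0],
    [50,0,0,-0.05,0,0,0],
    [50,0,0,-0.05,0,0,0],
    [50,0.0393,-0.0387,0,0,0,0],
    [50,0.0393,-0.0387,0,0,0,0],
    [50,0.0393,-0.0387,0,0,0,0],
    [50,0.0393,-0.0387,0,0,0,0],
    [50,0,0,0,0,0,0],
  ],
)

```text
clock: 18.02
tool_pos: [0.6369, 0.1283, 0.303]
eef_rot: [0.999, -0.047, -0.001, -0.002]
contact_force: [-0.1, -0.9, -0.6]
opening: 0.677
finger_force: 12.0
```

Run:
```python
from h import *
im,c=snap('wrist','w7.png')
st=status.get_state();print(st['tool_pos'],st['q'],st['opening'])
go(.634,.1247,.30,-5.5)
print(maskrect('wrist',c,'fixture',.01))
print(proj(c,[[.634,.1247,.01]]))
o=finder.spot_in('wrist','slip_thin');print([(x['score'],toworld(c,x['at'])) for x in o[:2]])
```

```text
[0.63541394 0.12607343 0.30251949] [ 0.02386914  0.8933362  -0.55926731  1.56445417  0.57432934  0.85794635
 -2.41882686] 0.6781935758838823
shift mm [-1.3  1.5  2.5] turn [-0.02  0.31  0.03] yaw now -5.47 q7 -2.42 clock 18.07
None
[[288.87057174 201.59989644]]
[(0.76, array([0.63937823, 0.12461845, 0.14365871]))]
```

View pics/w7.png

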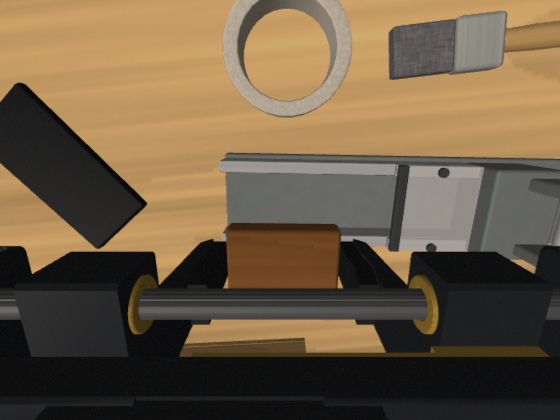

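The wrist view shows the slip held at (284,257), the channel behind it at cols 222–395 with fences near rows 165 and 240, and the guard lip at col 400.

Run:
```python
from h import *
im=cv2.imread('pics/w7.png',0); c=cam('wrist')
for u in (235,300,370): print(u,im[150:182,u].tolist())
for u in (350,370,385): print(u,im[228:256,u].tolist())
print('row200',im[200,385:415].tolist(), im[200,215:240].tolist())
for uv in ([235,160],[370,170],[370,240]): print(ray(c,uv,.034).round(4),ray(c,uv,.01).round(4))
```

```text
235 [151, 150, 137, 58, 85, 99, 102, 99, 78, 72, 80, 132, 155, 153, 150, 149, 152, 153, 154, 157, 158, 150, 105, 103, 103, 104, 103, 104, 104, 104, 104, 104]
300 [151, 152, 152, 142, 71, 81, 96, 102, 98, 79, 72, 82, 123, 154, 153, 151, 150, 150, 151, 152, 152, 153, 149, 123, 105, 105, 105, 104, 106, 106, 105, 106]
370 [151, 148, 148, 147, 138, 92, 74, 91, 103, 102, 92, 71, 75, 99, 148, 152, 151, 149, 150, 151, 150, 149, 148, 151, 148, 104, 104, 103, 104, 103, 104, 103]
350 [73, 73, 72, 73, 72, 72, 72, 86, 137, 151, 150, 148, 141, 75, 11, 12, 12, 12, 12, 12, 14, 13, 13, 13, 13, 13, 7, 11]
370 [74, 72, 72, 73, 73, 71, 73, 83, 125, 152, 150, 149, 149, 150, 149, 148, 147, 149, 138, 71, 16, 15, 17, 19, 11, 15, 16, 15]
385 [79, 71, 72, 71, 74, 72, 73, 77, 105, 148, 152, 150, 150, 149, 151, 148, 140, 138, 120, 162, 163, 163, 164, 165, 166, 167, 169, 167]
row200 [104, 103, 105, 104, 104, 105, 104, 105, 92, 53, 40, 55, 55, 54, 52, 53, 50, 52, 51, 52, 114, 145, 149, 148, 149, 150, 149, 150, 149, 149] [146, 146, 146, 146, 148, 146, 146, 147, 146, 147, 147, 128, 107, 102, 100, 102, 101, 102, 102, 102, 102, 104, 103, 103, 103]
[[0.6773 0.1602 0.034 ]] [[0.6749 0.1643 0.01  ]]
[[0.6575 0.0465 0.034 ]] [[0.6533 0.0396 0.01  ]]
[[0.593  0.0475 0.034 ]] [[0.5825 0.0407 0.01  ]]
```

Run:
```python
from h import *
c=cam('wrist')
a=ray(c,[[235,171.5],[300,173],[370,174.8]],.034);b=ray(c,[[350,235.6],[370,236],[385,236.4]],.034)
print(a,b)
e=ray(c,[[226.5,200]],.01);l=ray(c,[[394,200]],.046); print('end',e,'lip',l)
d=a[2]-a[0];d/=np.linalg.norm(d);n=np.array([-d[1],d[0]]);  print('F',d,'yaw tool',np.degrees(np.arctan2(d[0],-d[1])),'width',(b-a[0])[:,:2]@n[:2])
m=a[1,:2]+n*((b-a[0])[:,:2]@n).mean()/2
p=m+d[:2]*((e[0,:2]-m)@d[:2]+.065); q=m+d[:2]*((l[0,:2]-m)@d[:2]-.085); print(p,q)
```

```text
[[0.6675849  0.16154061 0.034     ]
 [0.6608454  0.10629047 0.034     ]
 [0.6533967  0.04654331 0.034     ]] [[0.5991681  0.06559842 0.034     ]
 [0.5969768  0.04744629 0.034     ]
 [0.59523352 0.03381814 0.034     ]]
end [[0.63772745 0.17785034 0.01      ]] lip [[0.63242701 0.03031057 0.046     ]]
F [-0.12245007 -0.99247467  0.        ] yaw tool -7.033524537416764 width [-0.05615381 -0.0561059  -0.05616728]
[0.63337616 0.11289434] [0.63373389 0.11579383]
```

Run:
```python
from h import *
q=Ro.from_euler('x',180,degrees=True)
def mk(pos,yaw):
    y=np.radians(yaw);G=np.array([[np.cos(y),np.sin(y),0],[np.sin(y),-np.cos(y),0],[0,0,-1]])
    return cam('wrist',dict(tool_pos=np.array(pos),eef_rot=Ro.from_matrix(G).as_quat()))
c=mk([.59775,-.13044,.40473],-5.05)
im=cv2.imread('pics/w1.png',0)
print(im[183,235:375].tolist())
print(im[155:215,300].tolist())
for u in (246,250,342): print(u,ray(c,[u,183],.078).round(4))
print('leaf_mid by channel', np.array([.6335,.1145])+.26*np.array([-.1224,-.9925]))
```

```text
[150, 94, 57, 56, 58, 57, 54, 53, 49, 45, 43, 38, 33, 28, 26, 73, 128, 138, 138, 137, 137, 138, 137, 138, 137, 138, 138, 137, 138, 139, 138, 137, 137, 137, 137, 137, 138, 137, 137, 137, 136, 137, 137, 136, 136, 135, 136, 136, 135, 135, 137, 136, 134, 135, 135, 135, 134, 135, 135, 135, 135, 134, 134, 134, 134, 134, 134, 134, 133, 134, 133, 134, 132, 133, 133, 133, 132, 133, 133, 132, 133, 132, 133, 132, 132, 131, 131, 130, 130, 130, 131, 130, 130, 130, 130, 130, 130, 130, 129, 129, 129, 128, 128, 130, 128, 142, 80, 51, 52, 52, 51, 52, 52, 49, 53, 52, 52, 51, 51, 121, 131, 132, 133, 133, 132, 133, 140, 173, 179, 179, 179, 177, 177, 176, 175, 177, 139, 144, 148, 147]
[98, 98, 100, 98, 98, 97, 98, 97, 97, 98, 96, 96, 140, 133, 132, 133, 133, 136, 137, 135, 132, 134, 131, 134, 132, 133, 130, 131, 134, 134, 136, 140, 135, 133, 130, 130, 131, 133, 135, 132, 133, 133, 134, 134, 122, 98, 98, 99, 100, 113, 146, 146, 146, 149, 150, 153, 151, 150, 147, 149]
246 [[ 0.6115 -0.0913  0.078 ]]
250 [[ 0.6111 -0.0956  0.078 ]]
342 [[ 0.6024 -0.1936  0.078 ]]
leaf_mid by channel [ 0.601676 -0.14355 ]
```

View pics/w2.png

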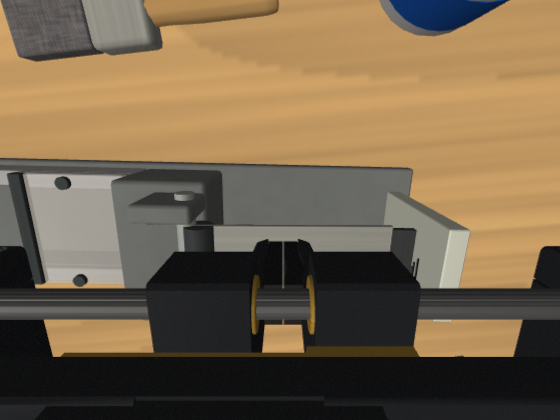

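In w2 the closed fingers (col 284) stand about 107 px before the leaf tip (col 391), so about 50 mm from the root. The press was at mid-span.

Run:
```python
from h import *
c=cam('wrist');st=status.get_state();R=Ro.from_quat(st['eef_rot']).as_matrix()
p=ray(c,[[284,225],[231,225],[336,225]],.1425); print((p-st['tool_pos'])@R)
go(.6335,.1145,.24,-7)
```

```text
[[ 0.01998638 -0.00025299  0.15980024]
 [ 0.02002429 -0.02708908  0.15972739]
 [ 0.01994914  0.02610361  0.15987179]]
shift mm [ 0.4  9.  62.5] turn [0.16 0.39 1.43] yaw now -5.57 q7 -2.42 clock 18.18
```

Emit:
play_rows(
  rows=[
    [50,0.0034,0.009,0.03,0.2,0.4,1.4],
    [50,0,0,0.05,0,0,0],
    [50,0,0,0,0,0,0],
  ],
)

```text
clock: 18.55
tool_pos: [0.6353, 0.1131, 0.2198]
eef_rot: [0.998, -0.061, -0.003, 0.001]
contact_force: [-0.2, -1.0, -1.0]
opening: 0.676
finger_force: 12.0
```

Run:
```python
from h import *
im,c=snap('wrist','w8.png')
go(.6365,.1145,.1845,-7); print(status.get_state()['contact_force'])
```

```text
shift mm [-0.1 -0.3 37.9] turn [-0.04  0.09  0.01] yaw now -6.99 q7 -2.49 clock 18.6
[0.89522274 0.64756446 0.72274575]
```

View pics/w8.png

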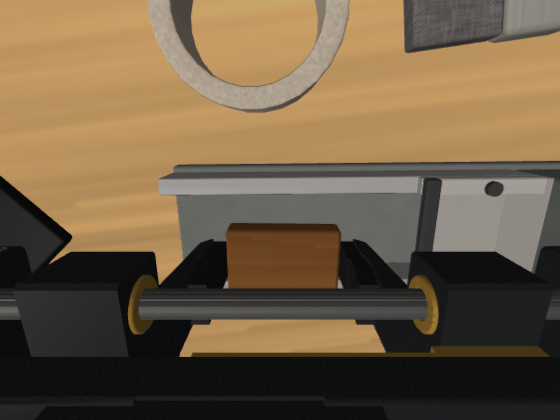

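The slip at (284,257) is square with the fence (row 185) and sits within the channel. Lower it.

Emit:
play_rows(
  rows=[
    [50,0,0,0.015,0,0,0],
    [50,0,0,0.012,0,0,0],
    [50,0,0,0.006,0,0,0],
    [50,0,0,0.004,0,0,0],
    [50,0,0,0,0,0,0],
  ],
)

```text
clock: 19.23
tool_pos: [0.6378, 0.1156, 0.186]
eef_rot: [0.998, -0.061, 0.001, -0.001]
contact_force: [-0.8, -0.1, 0.1]
opening: 0.676
finger_force: 12.0
```

Emit:
play_rows(
  rows=[
    [50,0,0,0.0015,0,0,0],
    [50,0,0,0,0,0,0],
  ],
)

```text
clock: 19.48
tool_pos: [0.6379, 0.1156, 0.1847]
eef_rot: [0.998, -0.061, 0.001, -0.001]
contact_force: [-0.3, -0.4, -0.2]
opening: 0.68
finger_force: 12.0
```

Emit:
play_rows(
  rows=[
    [90,0,0,0,0,0,0],
    [90,0,0,0,0,0,0],
    [90,0,0,0,0,0,0],
    [90,0,0,-0.05,0,0,0],
    [90,0,0,-0.05,0,0,0],
    [90,0,0,0,0,0,0],
  ],
)

```text
clock: 20.23
tool_pos: [0.6391, 0.1162, 0.289]
eef_rot: [0.998, -0.061, 0.005, -0.003]
contact_force: [0.3, 0.4, -0.4]
opening: 0.899
finger_force: 0.0
```

Run:
```python
from h import *
im,c=snap('wrist','w9.png'); print(status.get_state()['tool_pos'])
print(maskrect('wrist',c,'slip_thin',.024),[(o['score'],toworld(c,o['at'])) for o in finder.spot_in('wrist','slip_thin')[:2]])
go(.435,-.20,.34,83)
```

```text
[0.63814543 0.11549959 0.2864947 ]
(0.61, ((634.9478149414062, 117.54484558105469), (59.621604919433594, 44.92957305908203), 83.06834411621094)) [(0.91, array([0.63573946, 0.11355207, 0.02559581]))]
shift mm [-162.4  337.   -56.9] turn [-5.000e-02 -1.100e-01 -8.996e+01] yaw now -6.96 q7 -2.44 clock 20.38
```

Emit:
play_rows(
  rows=[
    [90,-0.0232,0.0481,-0.0082,0,0,0],
    [90,-0.0232,0.0481,-0.0082,0,0,0],
    [90,-0.0232,0.0481,-0.0082,0,0,0],
    [90,-0.0232,0.0481,-0.0082,0,0,0],
    [90,-0.0232,0.0481,-0.0082,0,0,0],
    [90,-0.0232,0.0481,-0.0082,0,0,0],
    [90,-0.0232,0.0484,-0.0082,0,0,0],
    [90,0,0,0,0,0,-10],
  ],
)

```text
clock: 21.38
tool_pos: [0.4321, -0.2038, 0.3393]
eef_rot: [1.0, 0.025, -0.002, -0.0]
contact_force: [1.1, 1.5, 0.8]
opening: 0.897
finger_force: 0.0
```

Emit:
play_rows(
  rows=[
    [60,0,0,0,0,0,-10],
    [60,0,0,0,0,0,-10],
    [60,0,0,0,0,0,-10],
    [60,0,0,0,0,0,-10],
    [60,0,0,0,0,0,-10],
    [60,0,0,0,0,0,-10],
    [60,0,0,0,0,0,-10],
    [60,0,0,0,0,0,-10],
  ],
)

```text
clock: 22.38
tool_pos: [0.4349, -0.1998, 0.3393]
eef_rot: [0.747, 0.665, 0.001, -0.002]
contact_force: [-0.7, 0.9, -1.1]
opening: 0.602
finger_force: 0.0
```

Run:
```python
from h import *
im,c=snap('wrist','w10.png'); st=status.get_state();print(st['tool_pos'],st['q'])
go(.435,-.20,.34,83)
print([(o['score'],toworld(c,o['at'])) for o in finder.spot_in('wrist','stick')[:2]])
for n in ('wrist','top'):
    if n=='top': im,c=snap('top')
    o=finder.regions_of(n,'stick')
    for k in o[:2]:
        m=k['mask'].astype(np.uint8); K=max(cv2.findContours(m,0,2)[0],key=cv2.contourArea)
        K=cv2.approxPolyDP(K,2,True)[:,0,:]; print(n,k['score'],m.sum()); print(np.c_[K,ray(c,K,.014)[:,:2].round(3),ray(c,K,.074)[:,:2].round(3)])
```

```text
[ 0.43474782 -0.19993143  0.33904268] [ 0.93672336  0.8048142  -1.03261928  2.04022694  0.93568945  0.87009632
 -0.75358529]
shift mm [-0.   0.3 -1. ] turn [-0.06 -0.25  0.65] yaw now 83.64 q7 -0.75 clock 22.43
[(0.89, array([ 0.43758931, -0.20061971,  0.01340079])), (0.6, array([ 0.72598104, -0.24758773,  0.00837838]))]
wrist 0.79 3747
[[ 2.84e+02  1.45e+02  4.42e-01 -1.47e-01  4.42e-01 -1.44e-01]
 [ 2.61e+02  1.51e+02  4.17e-01 -1.51e-01  4.22e-01 -1.47e-01]
 [ 2.59e+02  1.59e+02  4.14e-01 -1.59e-01  4.20e-01 -1.53e-01]
 [ 2.80e+02  2.46e+02  4.24e-01 -2.58e-01  4.28e-01 -2.33e-01]
 [ 2.90e+02  2.69e+02  4.32e-01 -2.87e-01  4.34e-01 -2.57e-01]
 [ 3.12e+02  2.65e+02  4.58e-01 -2.85e-01  4.55e-01 -2.55e-01]
 [ 3.14e+02  2.57e+02  4.61e-01 -2.76e-01  4.58e-01 -2.47e-01]
 [ 2.89e+02  1.47e+02  4.46e-01 -1.50e-01  4.46e-01 -1.46e-01]]
top 0.61 240
[[ 3.58e+02  2.40e+02  4.48e-01 -2.03e-01  4.45e-01 -1.94e-01]
 [ 3.38e+02  2.42e+02  4.43e-01 -1.49e-01  4.41e-01 -1.42e-01]
 [ 3.39e+02  2.52e+02  4.16e-01 -1.51e-01  4.15e-01 -1.44e-01]
 [ 3.57e+02  2.50e+02  4.21e-01 -1.99e-01  4.20e-01 -1.91e-01]]
```

Run:
```python
from h import *
c=cam('wrist'); im=cv2.imread('pics/w10.png',0)
S=np.array([.4375,-.217]);D=np.array([.125,-.992]);N=np.array([.992,.125])
def P(x,y,z): return proj(c,[*(S+D*x+N*y),z])[0].round(1)
for s in(1,-1):
    print('cand nose',s); print([P(s*(-.035)+a,b,.074).tolist() for a in(.025,-.025) for b in(.009,-.009)],[P(s*(-.035)+a,b,.014).tolist() for a in(.025,-.025) for b in(.009,-.009)])
for v in range(140,285,4): print(v,' '.join('%3d'%x for x in im[v,250:326:2]))
```

```text
cand nose 1
[[295.1, 215.2], [275.4, 220.0], [281.0, 159.9], [260.4, 165.2]] [[292.9, 199.2], [276.8, 203.2], [281.4, 153.9], [264.7, 158.2]]
cand nose -1
[[312.7, 284.0], [294.2, 288.2], [300.4, 235.8], [281.0, 240.4]] [[307.5, 256.9], [292.2, 260.5], [297.2, 216.4], [281.4, 220.2]]
140 119 121 120 119 121 123 124 127 125 122 122 124 126 127 126 125 123 124 124 130 134 134 137 140 143 143 143 143 143 141 144 146 146 144 144 145 152 151
144 116 120 121 120 121 122 125 126 125 122 122 122 126 127 126 125 123 122 119 125 134 134 135 139 142 142 143 143 141 141 143 146 147 145 144 144 152 153
148 117 118 121 120 119 122 126 127 125 121 113 111 120 142 132 129 123 122 122 111 126 134 133 137 142 142 142 143 142 140 142 146 146 145 144 144 151 153
152 115 117 120 120 122 143 138 139 130 124 120 118 130 133 125 124 125 121 120 121  98 133 134 137 141 141 143 144 143 141 142 146 146 145 143 144 148 151
156 113 117 120 120 112 132 129 134 134 126 122 120 128 132 127 121 122 121 119 121 104 127 133 135 140 141 143 143 143 142 142 145 146 145 144 141 147 152
160 113 117 119 120 119 125 129 132
[... 4256 characters left out ...]
 129 137 137 127 125 107 100 115 119 118 127 139 142 144 144 140 137 136 138
272 127 131 135 135 130 122 115 115 118 123 124 122 120 122 125 129 129 125 125 123 127 128 128 125 123 120 120 119 117 124 138 142 144 143 140 137 137 136
276 126 130 133 136 133 126 114 114 118 124 124 123 121 122 124 128 130 126 124 122 126 130 129 126 123 122 120 118 117 122 135 142 144 144 142 137 136 135
280 126 128 134 136 135 128 118 115 117 123 125 123 122 120 124 127 130 126 124 124 125 129 128 127 125 121 120 118 118 120 134 140 144 144 141 137 135 134
284 125 129 131 135 136 130 121 115 117 121 124 124 122 120 123 126 130 128 125 123 123 129 128 128 125 124 119 120 118 118 129 139 141 142 142 137 136 136
```

The handle shows at rows 160–217, at the +y end, so the nose already points along the feed.

Run:
```python
from h import *
go(.433,-.182,.202,97.2)
```

```text
shift mm [ 16.8  -4.5 138.1] turn [  0.07  -0.2  -14.33] yaw now 82.87 q7 -0.77 clock 22.62
```

Emit:
play_rows(
  rows=[
    [60,0.0168,-0.0045,0.03,0,0,0],
    [60,0,0,0,0,0,-7.2],
    [60,0,0,0,0,0,-7.1],
    [60,0,0,0.04,0,0,0],
    [60,0,0,0.04,0,0,0],
    [60,0,0,0.028,0,0,0],
    [60,0,0,0,0,0,0],
  ],
)

```text
clock: 23.5
tool_pos: [0.4327, -0.1819, 0.2013]
eef_rot: [0.661, 0.751, 0.001, -0.002]
contact_force: [-1.1, 0.4, 0.5]
opening: 0.596
finger_force: 0.0
```

Emit:
play_rows(
  rows=[
    [5,0,0,0,0,0,0],
    [5,0,0,0,0,0,0],
    [5,0,0,0,0,0,0],
    [5,0,0,0,0,0,0],
  ],
  grip_force=30,
)

```text
clock: 24.0
tool_pos: [0.4334, -0.1822, 0.2032]
eef_rot: [0.661, 0.751, 0.002, 0.0]
contact_force: [-2.4, -0.4, 4.5]
opening: 0.202
finger_force: 29.9
```

Run:
```python
from h import *
go(.433,-.182,.202,97.2)
st=status.get_state();print(st['tool_pos'],st['opening'],st['finger_force'],st['q'])
```

```text
shift mm [ 0.3 -0.4  1.2] turn [ 0.2  -0.1   0.12] yaw now 97.32 q7 -0.91 clock 24.0
[ 0.43338743 -0.18222263  0.2032365 ] 0.20193123089093504 29.905647912528366 [ 0.80447091  1.02804981 -0.86605534  2.1389761   1.36648846  0.72601082
 -0.91195374]
```

Emit:
play_rows(
  rows=[
    [5,0,0,-0.03,0,0,0],
    [5,0,0,-0.035,0,0,0],
    [5,0,0,-0.035,0,0,0],
    [5,0.046,0.0304,0,0,0,0],
    [5,0.046,0.0304,0,0,0,0],
    [5,0.046,0.0304,0,0,0,0],
    [5,0.046,0.0304,0,0,0,0],
    [5,0.046,0.0304,0,0,0,0],
  ],
)

```text
clock: 25.0
tool_pos: [0.5549, 0.0667, 0.3036]
eef_rot: [0.66, 0.751, 0.002, 0.0]
contact_force: [1.2, -0.5, -0.4]
opening: 0.206
finger_force: 29.9
```

Emit:
play_rows(
  rows=[
    [5,0.046,0.0304,0,0,0,0],
    [5,0.046,0.0304,0,0,0,0],
    [5,0.046,0.0304,0,0,0,0],
    [5,0.046,0.0304,0,0,0,0],
    [5,0,0,0,0,0,7.2],
    [5,0,0,0,0,0,7.2],
    [5,0,0,0,0,0,0],
  ],
)

```text
clock: 25.88
tool_pos: [0.6513, 0.2632, 0.3042]
eef_rot: [0.749, 0.663, 0.001, -0.0]
contact_force: [0.4, -0.2, -1.3]
opening: 0.2
finger_force: 29.9
```

Run:
```python
from h import *
go(.652,.263,.2172,83)
im,c=snap('wrist','w11.png')
st=status.get_state();print(st['tool_pos'],st['opening'],st['finger_force'],st['q'])
R=Ro.from_quat(st['eef_rot']).as_matrix()
for l,z in (('slip_thin',.024),('phone',.01)): print(l,maskrect('wrist',c,l,z))
o=finder.regions_of('wrist','stick')
for k in o[:1]:
    K=max(cv2.findContours(k['mask'].astype(np.uint8),0,2)[0],key=cv2.contourArea);K=cv2.approxPolyDP(K,2,True)[:,0,:]
    print(k['score'],np.c_[K,((ray(c,K,st['tool_pos'][2]-.2032+.014)-st['tool_pos'])@R)[:,:2].round(4)])
```

```text
shift mm [-0.3  0.5 87. ] turn [ 0.11 -0.12  0.04] yaw now 83.04 q7 -1.19 clock 25.88
[0.65138382 0.26307233 0.30428917] 0.20613589827993448 29.910035674693063 [-0.04734826  1.04965567 -0.91221505  1.36762287  0.85746988  1.13518573
 -1.19065254]
slip_thin None
phone (0.85, ((682.8306274414062, 338.057373046875), (148.36436462402344, 72.09982299804688), 35.892547607421875))
0.8 [[ 3.05e+02  1.87e+02  3.50e-02  1.27e-02]
 [ 2.59e+02  1.87e+02  3.50e-02 -1.45e-02]
 [ 2.55e+02  1.92e+02  3.20e-02 -1.69e-02]
 [ 2.55e+02  2.39e+02  2.20e-03 -1.77e-02]
 [ 2.63e+02  2.42e+02  2.00e-04 -1.28e-02]
 [ 2.64e+02  2.87e+02 -3.12e-02 -1.27e-02]
 [ 3.03e+02  2.86e+02 -3.06e-02  1.27e-02]
 [ 3.03e+02  2.42e+02  1.00e-04  1.21e-02]
 [ 3.09e+02  2.37e+02  3.40e-03  1.58e-02]
 [ 3.10e+02  1.93e+02  3.13e-02  1.58e-02]]
```

Emit:
play_rows(
  rows=[
    [5,0,0,0.04,0,0,0],
    [5,0,0,0.03,0,0,0],
    [5,0,0,0.012,0,0,0],
    [5,0,0,0.004,0,0,0],
    [5,0,0,0,0,0,0],
  ],
)

```text
clock: 26.7
tool_pos: [0.652, 0.2638, 0.2194]
eef_rot: [0.749, 0.662, 0.003, -0.0]
contact_force: [-0.8, 0.9, -0.9]
opening: 0.202
finger_force: 29.9
```

Run:
```python
from h import *
go(.652,.263,.2172,83); print(status.get_state()['contact_force'])
F=np.array([-.1224,-.9925])
p=np.array([.6335,.1145])+F*(-.01); go(p[0],p[1],.2172,83)
```

```text
shift mm [-0.8  0.1  2.2] turn [ 0.17 -0.24 -0.06] yaw now 82.94 q7 -1.25 clock 26.7
[-0.82167605  0.94730856 -0.89354645]
shift mm [-1.404e+02 -1.000e-01  1.600e+00] turn [ 0.17 -0.24 -0.06] yaw now 82.94 q7 -1.25 clock 26.7
```

Emit:
play_rows(
  rows=[
    [5,-0.01,0,0.0015,0,0,0],
    [5,-0.012,0,0,0,0,0],
    [5,-0.014,0,0,0,0,0],
    [5,-0.014,0,0,0,0,0],
    [5,-0.014,0,0,0,0,0],
    [5,-0.014,0,0,0,0,0],
    [5,-0.01,0,0,0,0,0],
    [5,0,0,0,0,0,0],
  ],
)

```text
clock: 27.7
tool_pos: [0.6411, 0.1748, 0.2165]
eef_rot: [0.75, 0.662, 0.001, 0.0]
contact_force: [0.5, -0.1, -1.0]
opening: 0.201
finger_force: 29.9
```

Run:
```python
from h import *
st=status.get_state();print(st['contact_force'],st['tool_pos'],st['opening'])
p=np.array([.6335,.1145])+np.array([-.1224,-.9925])*(-.01); go(p[0],p[1],.2172,83)
for n in ('wrist','top'):
    im,c=snap(n); print(n,[(o['score'],toworld(c,o['at'])) for o in finder.spot_in(n,'slip_thin')[:2]])
```

```text
[ 0.52341599 -0.1377076  -0.95967172] [0.64109595 0.17477125 0.2164714 ] 0.20112283635816872
shift mm [-50.7  -0.1  -0.8] turn [ 0.12 -0.1  -0.14] yaw now 82.86 q7 -1.22 clock 27.7
wrist [(0.43, array([0.46881257, 0.21066204, 0.01489199]))]
top []
```

Emit:
play_rows(
  rows=[
    [5,-0.01,0,0,0,0,0],
    [5,-0.01,0,0,0,0,0],
    [5,-0.01,0,0,0,0,0],
    [5,-0.008,0,0,0,0,0],
    [5,-0.004,0,0,0,0,0],
    [5,0,0,0,0,0,0],
  ],
)

```text
clock: 28.65
tool_pos: [0.6358, 0.1339, 0.2165]
eef_rot: [0.749, 0.662, 0.002, -0.0]
contact_force: [0.1, -0.1, -0.8]
opening: 0.196
finger_force: 29.9
```

Emit:
play_rows(
  rows=[
    [5,-0.003,0,0,0,0,0],
    [5,-0.002,0,0,0,0,0],
    [5,0,0,0,0,0,0],
  ],
)

```text
clock: 29.02
tool_pos: [0.6351, 0.1315, 0.2173]
eef_rot: [0.749, 0.663, 0.004, -0.002]
contact_force: [0.4, 4.9, -0.2]
opening: 0.203
finger_force: 29.9
```

Emit:
play_rows(
  rows=[
    [5,-0.0015,0,0,0,0,0],
    [5,-0.0015,0,0,0,0,0],
    [5,0,0,0,0,0,0],
  ],
)

```text
clock: 29.4
tool_pos: [0.6347, 0.1305, 0.218]
eef_rot: [0.748, 0.663, 0.006, -0.003]
contact_force: [-0.2, 8.0, 1.0]
opening: 0.197
finger_force: 29.9
```

Emit:
play_rows(
  rows=[
    [5,-0.002,0,0,0,0,0],
    [5,-0.0015,0,0,0,0,0],
    [5,0,0,0,0,0,0],
  ],
)

```text
clock: 29.78
tool_pos: [0.6343, 0.1292, 0.2188]
eef_rot: [0.748, 0.664, 0.008, -0.004]
contact_force: [0.0, 12.4, 2.1]
opening: 0.201
finger_force: 29.9
```

Run:
```python
from h import *
im,c=snap('wrist','w12.png');st=status.get_state();print(st['tool_pos'],st['contact_force'],st['moment'])
R=Ro.from_quat(st['eef_rot']).as_matrix()
for l,z in (('slip_thin',.024),('stick',.0275),('fixture',.03)):
    print(l,maskrect('wrist',c,l,z))
print([(o['score'],toworld(c,o['at'])) for o in finder.spot_in('wrist','slip_thin')[:2]])
for n in('side','top'):
    im,c=snap(n,n+'12.png'); print(n,[(o['score'],toworld(c,o['at'])) for o in finder.spot_in(n,'slip_thin')[:3]],maskrect(n,c,'slip_thin',.024))
```

```text
[0.63433688 0.1292434  0.21885988] [ 0.59449954 11.68030747  2.28733266] [ 2.682335   -0.10891608 -0.05491799]
slip_thin None
stick (0.76, ((634.8090209960938, 134.11370849609375), (67.92843627929688, 34.01030731201172), 82.98570251464844))
fixture (0.55, ((640.874267578125, 153.63763427734375), (65.92555236816406, 77.48296356201172), 83.13025665283203))
[]
side [] None
top [(0.32, array([0.59767863, 0.08784521, 0.02314148]))] None
```

Run:
```python
from h import *
def mk(pos,yaw):
    y=np.radians(yaw);G=np.array([[np.cos(y),np.sin(y),0],[np.sin(y),-np.cos(y),0],[0,0,-1]])
    return cam('wrist',dict(tool_pos=np.array(pos),eef_rot=Ro.from_matrix(G).as_quat()))
F=np.array([-.1224,-.9925]);C=np.array([.6335,.1145])
for nm,c,v,us in (('w1',mk([.59775,-.13044,.40473],-5.05),175,(30,260)),('w7',mk([.63541,.12607,.30252],-5.47),200,(215,559)),('w8',mk([.6364,.1142,.2224],-6.99),215,(160,230)),('w8',mk([.6364,.1142,.2224],-6.99),215,(410,559))):
    im=cv2.GaussianBlur(cv2.imread(f'pics/{nm}.png',0),(1,5),0).astype(int)
    g=np.abs(im[v,us[0]+1:us[1]]-im[v,us[0]-1:us[1]-2])
    for i in np.where((g>14)&(g>=np.r_[0,g[:-1]])&(g>np.r_[g[1:],0]))[0]:
        u=us[0]+i
        f=lambda z:round(float((ray(c,[u,v],z)[0,:2]-C)@F-.085)*1000,1)
        print(nm,u,g[i],{z:f(z) for z in(.010,.046,.060,.078,.09)})
```

```text
w1 38 28 {0.01: -155.8, 0.046: -125.5, 0.06: -113.7, 0.078: -98.5, 0.09: -88.4}
w1 140 42 {0.01: -23.5, 0.046: -5.8, 0.06: 1.0, 0.078: 9.8, 0.09: 15.7}
w1 148 120 {0.01: -13.1, 0.046: 3.5, 0.06: 10.0, 0.078: 18.3, 0.09: 23.9}
w1 197 43 {0.01: 50.5, 0.046: 61.0, 0.06: 65.1, 0.078: 70.3, 0.09: 73.8}
w1 232 44 {0.01: 95.8, 0.046: 102.0, 0.06: 104.4, 0.078: 107.5, 0.09: 109.5}
w1 236 94 {0.01: 101.0, 0.046: 106.7, 0.06: 108.9, 0.078: 111.7, 0.09: 113.6}
w1 250 100 {0.01: 119.2, 0.046: 123.1, 0.06: 124.6, 0.078: 126.6, 0.09: 127.9}
w7 226 40 {0.01: -152.0, 0.046: -144.9, 0.06: -142.2, 0.078: -138.7, 0.09: -136.3}
w7 394 54 {0.01: 10.0, 0.046: -4.4, 0.06: -9.9, 0.078: -17.1, 0.09: -21.9}
w7 405 94 {0.01: 20.6, 0.046: 4.8, 0.06: -1.3, 0.078: -9.2, 0.09: -14.5}
w7 477 61 {0.01: 90.0, 0.046: 65.0, 0.06: 55.3, 0.078: 42.8, 0.09: 34.5}
w7 491 23 {0.01: 103.5, 0.046: 76.7, 0.06: 66.3, 0.078: 53.0, 0.09: 44.0}
w8 178 59 {0.01: -157.8, 0.046: -144.2, 0.06: -138.9, 0.078: -132.2, 0.09: -127.6}
w8 419 61 {0.01: 8.6, 0.046: -9.0, 0.06: -15.8, 0.078: -24.6, 0.09: -30.5}
w8 437 93 {0.01: 21.0, 0.046: 1.1, 0.06: -6.7, 0.078: -16.6, 0.09: -23.3}
w8 545 60 {0.01: 95.5, 0.046: 61.6, 0.06: 48.4, 0.078: 31.5, 0.09: 20.2}
```

The fixture edges line up with a stop at handle y≈0.129, which is where the push met firm resistance, so the slip is home. Back the stick off.

Emit:
play_rows(
  rows=[
    [5,0.006,0,0,0,0,0],
    [5,0.008,0,0,0,0,0],
    [5,0.015,0,0,0,0,0],
    [5,0.025,0,0,0,0,0],
    [5,0.012,0,0,0,0,0],
    [5,0,0,0,0,0,0],
  ],
)

```text
clock: 31.08
tool_pos: [0.6423, 0.1896, 0.2167]
eef_rot: [0.749, 0.663, 0.002, -0.0]
contact_force: [0.0, 0.1, -1.1]
opening: 0.199
finger_force: 29.9
```

Emit:
play_rows(
  rows=[
    [5,0,0,-0.03,0,0,0],
    [5,0,0,-0.04,0,0,0],
    [5,0,0,-0.04,0,0,0],
    [5,0,0,0,0,0,0],
  ],
)

```text
clock: 31.58
tool_pos: [0.6431, 0.1878, 0.3301]
eef_rot: [0.75, 0.662, 0.004, 0.001]
contact_force: [-0.4, 0.3, -1.7]
opening: 0.201
finger_force: 29.9
```

Run:
```python
from h import *
go(.4335,-.182,.325,83); st=status.get_state(); print(st['tool_pos'],st['contact_force'])
for n in('side','top','wrist'):
    im,c=snap(n,n+'13.png'); print(n,[(round(o['score'],2),toworld(c,o['at'])) for o in finder.spot_in(n,'slip_thin')[:3]])
    q=finder.regions_of(n,'slip_thin'); print([(round(k['score'],2),k['mask'].sum(),np.argwhere(k['mask']).mean(0)) for k in q[:2]], proj(c,[.6335-.1224*.120,.1145-.9925*.120,.024]))
```

```text
shift mm [-393.1 -161.9    1.9] turn [ 0.42 -0.29 -0.16] yaw now 82.84 q7 -1.14 clock 31.57
[0.64311945 0.18779512 0.33012204] [-0.37535546  0.31618377 -1.68768383]
side [(0.59, array([0.6368586 , 0.20026219, 0.13848076]))]
[(0.29, np.int64(1718), array([295.44935972, 306.22002328]))] [[254.7118669  222.33024575]]
top []
[] [[283.278753   177.56165445]]
wrist []
[] [[283.84074938 360.18861455]]
```

Run:
```python
from h import *
F=np.array([-.1224,-.9925]);C=np.array([.6335,.1145]);N=np.array([.9925,-.1224])
for n,f0 in(('top','top0'),('side','side0')):
    c=cam(n); A=cv2.imread(f'pics/{f0}.png').astype(int);B=cv2.imread(f'pics/{n}13.png').astype(int)
    for x in range(-20,90,5):
        p=C+F*(x/1000+.080)   # true fixture x
        u,v=proj(c,[*p,.024])[0].round().astype(int); print(n,x,(u,v),A[v,u],B[v,u])
```

```text
top -20 (np.int64(261), np.int64(175)) [59 60 61] [36 53 57]
top -15 (np.int64(263), np.int64(175)) [63 62 62] [42 59 59]
top -10 (np.int64(265), np.int64(176)) [68 68 69] [40 57 56]
top -5 (np.int64(267), np.int64(176)) [59 58 60] [43 58 56]
top 0 (np.int64(269), np.int64(176)) [39 44 40] [40 58 59]
top 5 (np.int64(270), np.int64(176)) [48 46 48] [38 58 61]
top 10 (np.int64(272), np.int64(176)) [83 85 90] [37 59 59]
top 15 (np.int64(274), np.int64(177)) [90 92 96] [44 57 61]
top 20 (np.int64(276), np.int64(177)) [88 91 94] [36 54 58]
top 25 (np.int64(278), np.int64(177)) [88 92 96] [46 62 63]
top 30 (np.int64(280), np.int64(177)) [89 93 96] [45 63 64]
top 35 (np.int64(281), np.int64(177)) [88 91 94] [34 57 60]
top 40 (np.int64(283), np.int64(178)) [89 91 96] [45 66 64]
top 45 (np.int64(285), np.int64(178)) [88 90 92] [46 63 64]
top 50 (np.int64(287), np.int64(178)) [85 89 92] [45 61 66]
top 55 (np.int64(289), np.int64(178)) [86 87 90] [40 61 60]
top 60 (np.int64(291), np.int64(178)) [84 88 92] [40 56 58]
top 65 (np.int64(292), np.int64(179)) [86 89 91] [43 61 65]
top 70 (np.int64(29
[... 977 characters left out ...]
64(223)) [55 54 54] [60 56 54]
side 40 (np.int64(255), np.int64(222)) [154 156 163] [147 157 172]
side 45 (np.int64(255), np.int64(221)) [160 163 167] [152 161 175]
side 50 (np.int64(256), np.int64(221)) [158 161 166] [151 160 175]
side 55 (np.int64(257), np.int64(220)) [156 159 164] [149 157 171]
side 60 (np.int64(257), np.int64(219)) [156 158 163] [148 155 170]
side 65 (np.int64(258), np.int64(218)) [156 158 162] [147 158 172]
side 70 (np.int64(259), np.int64(217)) [155 157 162] [160 164 170]
side 75 (np.int64(259), np.int64(216)) [154 157 162] [163 165 170]
side 80 (np.int64(260), np.int64(215)) [156 158 163] [162 164 169]
side 85 (np.int64(260), np.int64(214)) [156 158 163] [163 165 170]
```

Emit:
play_rows(
  rows=[
    [5,-0.0491,-0.0202,0,0,0,0],
    [5,-0.0491,-0.0202,0,0,0,0],
    [5,-0.0491,-0.0202,0,0,0,0],
    [5,-0.0491,-0.0202,0,0,0,0],
    [5,-0.0491,-0.0202,0,0,0,0],
    [5,-0.0491,-0.0202,0,0,0,0],
    [5,-0.0491,-0.0202,0,0,0,0],
    [5,-0.0491,-0.0202,0,0,0,0],
  ],
)

```text
clock: 33.02
tool_pos: [0.4328, -0.1831, 0.3252]
eef_rot: [0.749, 0.662, 0.002, -0.0]
contact_force: [0.6, -1.2, -1.2]
opening: 0.198
finger_force: 29.9
```

Emit:
play_rows(
  rows=[
    [5,0,0,0,0,0,-7.2],
    [5,0,0,0,0,0,-7.2],
    [5,0,0,0.04,0,0,0],
    [5,0,0,0.03,0,0,0],
    [5,0,0,0,0,0,0],
    [5,0,0,0,0,0,0],
  ],
)

```text
clock: 33.78
tool_pos: [0.4342, -0.1813, 0.256]
eef_rot: [0.66, 0.751, 0.002, 0.0]
contact_force: [0.3, -0.3, -0.9]
opening: 0.205
finger_force: 29.9
```

Run:
```python
from h import *
go(.4335,-.182,.2035,97.2); st=status.get_state(); print(st['tool_pos'],st['contact_force'],st['q'])
F=np.array([-.1224,-.9925]);C=np.array([.6335,.1145])
for n in('top','side'):
    im,c=snap(n,n+'14.png'); A=cv2.imread(f'pics/{n}0.png').astype(int);B=cv2.imread(f'pics/{n}14.png').astype(int)
    print(n,[(x,(A[v,u]-B[v,u])[[0,2]].tolist()) for x in range(-15,90,5) for u,v in [proj(c,[*(C+F*(x/1000+.080)),.024])[0].round().astype(int)]])
print([(round(o['score'],2),toworld(c,o['at'])) for o in finder.spot_in('side','slip_thin')[:3]])
```

```text
shift mm [-0.7 -1.  52.5] turn [ 0.23 -0.14  0.15] yaw now 97.35 q7 -0.78 clock 33.77
[ 0.43419442 -0.18128679  0.25604647] [ 0.27239683 -0.34431971 -0.93238166] [ 0.8345765   0.93095575 -0.92345301  2.12260941  1.19339351  0.75519566
 -0.77515123]
top [(-15, [0, -6]), (-10, [3, 2]), (-5, [-8, -10]), (0, [2, 5]), (5, [-6, -7]), (10, [1, -5]), (15, [8, -3]), (20, [3, -6]), (25, [6, -2]), (30, [8, 0]), (35, [4, -8]), (40, [10, -3]), (45, [5, -8]), (50, [6, -5]), (55, [6, -8]), (60, [3, -10]), (65, [0, -9]), (70, [0, -2]), (75, [2, 0]), (80, [-7, -2]), (85, [-2, -4])]
side [(-15, [-3, -1]), (-10, [-9, -1]), (-5, [46, -9]), (0, [66, -10]), (5, [61, -9]), (10, [56, -19]), (15, [59, -10]), (20, [72, -5]), (25, [10, 1]), (30, [-6, 2]), (35, [-2, 1]), (40, [14, -2]), (45, [13, -3]), (50, [14, -2]), (55, [14, -1]), (60, [15, 0]), (65, [14, -4]), (70, [0, -2]), (75, [-4, -2]), (80, [0, 0]), (85, [0, 1])]
[(0.45, array([0.62207323, 0.02094706, 0.02309489]))]
```

The slip's tint under the cover runs up to x≈67–70 and its tail sits at about 10, so it is home against the stop. Set the stick down.

Emit:
play_rows(
  rows=[
    [5,0,0,0.03,0.2,0,0],
    [5,0,0,0.014,0,0,0],
    [5,0,0,0.006,0,0,0],
    [5,0,0,0.002,0,0,0],
    [5,0,0,0,0,0,0],
  ],
)

```text
clock: 34.55
tool_pos: [0.434, -0.1814, 0.2037]
eef_rot: [0.66, 0.751, 0.001, -0.001]
contact_force: [0.4, -0.6, 0.1]
opening: 0.203
finger_force: 29.9
```

Emit:
play_rows(
  rows=[
    [5,0,0,0.0008,0,0,0],
    [5,0,0,0,0,0,0],
    [45,0,0,0,0,0,0],
    [60,0,0,0,0,0,0],
    [60,0,0,0,0,0,0],
    [60,0,0,-0.03,0,0,0],
    [60,0,0,-0.05,0,0,0],
    [60,0,0,-0.05,0,0,0],
  ],
)

```text
clock: 35.55
tool_pos: [0.4337, -0.1816, 0.3336]
eef_rot: [0.66, 0.751, 0.0, -0.002]
contact_force: [0.3, -0.4, 0.6]
opening: 0.597
finger_force: 0.0
```

Emit:
play_rows(
  rows=[
    [60,0,0,-0.05,0,0,0],
    [60,0,0,0,0,0,0],
    [60,0,0,0,0,0,0],
  ],
)

```text
clock: 35.92
tool_pos: [0.4334, -0.1821, 0.3817]
eef_rot: [0.661, 0.751, -0.0, -0.001]
contact_force: [-0.1, 0.0, 0.1]
opening: 0.601
finger_force: 0.0
```

Run:
```python
from h import *
st=status.get_state(); print(st['tool_pos'],st['contact_force'],st['clock'])
im,c=snap('wrist'); print(maskrect('wrist',c,'stick',.014),[(o['score'],toworld(c,o['at'])) for o in finder.spot_in('wrist','stick')[:1]])
im,c=snap('top')
for l in('slip_thick','jar_lid','phone','brush','tape','tin','jar','varnish'): print(l,[(round(o['score'],2),toworld(c,o['at']).round(3)) for o in finder.spot_in('top',l)[:1]])
```

```text
[ 0.43344648 -0.1821135   0.38173162] [-0.10908571  0.04756085  0.14192589] 35.925
(0.76, ((437.5189208984375, -216.7542724609375), (35.66495895385742, 141.49203491210938), 6.815932750701904)) [(0.76, array([ 0.43311304, -0.20089218,  0.01533963]))]
slip_thick [(0.8, array([0.426, 0.169, 0.028]))]
jar_lid [(0.28, array([ 0.613, -0.023,  0.035]))]
phone [(0.65, array([0.682, 0.337, 0.008]))]
brush [(0.87, array([ 0.752, -0.034,  0.021]))]
tape [(0.57, array([0.754, 0.117, 0.036]))]
tin [(0.96, array([0.511, 0.448, 0.099]))]
jar [(0.67, array([ 0.615, -0.413,  0.09 ]))]
varnish [(0.82, array([ 0.761, -0.238,  0.086]))]
```

```bash
python3 -c "
from plant import r
print(r.finish_job())"
```

```text
the job is handed in; nothing more can be done
None
```

The job is handed in: the leaf's tip dropped about 6 mm at about 10 N (so not tired), and the thin slip is under the guard, pushed home until it stopped firmly. The stick lies flat on the bench and the thick slip is still in the rack; the bystanders I could re-locate had not moved, but the jar lid wasn't found in the last check.

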